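# Tighten the loose pan clamp on a snack-stall griddle

## Robot

A 7-joint arm with a two-finger parallel gripper is mounted at the origin on the work surface. World frame = base frame: x ahead of the robot, y to its left, z up, the work surface at z = 0. Lengths are in m, angles in rad, forces in N, time in s.
With the tool pointing down it reaches from about 0.4 to 0.85 m from the base axis. Payload 4.5 kg.
Tool frame: the origin (TCP) lies on the centre line of the jaws, within the pads' length; the fingertips stand ahead of it and the grasp point (between the pads) lies 3 mm ahead of it (r.finger_overhang is the z of the fingertips in the tool frame, in m); z points along the fingers, y is the direction in which the jaws open and shut (so a half turn about z gives the same grasp; the last joint's range is limited). The gripper opens to 88 mm and grips with 3 to 60 N. Pads are 18 mm wide; open, the fingers measure 123 mm over their backs; the gripper's body (75 mm by 187 mm) begins 45 mm behind the grasp point.
Start: joints at [0.034, 0.689, -0.195, 1.565, 0.157, 0.902, -0.215], TCP at [0.625, 0, 0.261] pointing down, gripper open.
Joint ranges: [-3.01, 3.01], [-0.46, 2.08], [-1.47, 1.51], [0.13, 2.56], [-1, 4.14], [0.04, 2.09], [-2.66, 2.66]. Speed limits (rad/s): [2.57, 2.57, 3.14, 3.14, 3.14, 3.14, 3.14].

## Interface

Orientations are given as a unit quaternion [x, y, z, w].
In Python, from plant import get_state, snapshot, camera_model, workorder, boxes_of, mark_of, r gives the robot as it stands.
- The arm moves only by the tool jog_arm, never from a script. Its argument "rows" is a list of rows, each a list of 2 entries, a list of its own where there are three numbers: the shift along the tool's x, y, z normalised to -1 to 1, where 1 is 75 cm, then the turn about the tool's z normalised to -1 to 1, where 1 is 2 rad. A call has 1 to 20 rows; each row is the pose to reach, as a shift and turn from the pose commanded when the call began, along the tool's axes at that moment; what a row does not reach only later rows make up. A row lasts 1/12 s, in which the tool goes at most 41.7 mm and 7.16 degrees, less where a joint would pass 70% of its speed; a pose out of reach is approached as far as the arm can. A call with a number of a shift or a turn outside -1 to 1 is refused whole. A call with a gripper value outside its range is refused whole. "gripper" is the finger opening in mm, from 0 to 88.1, set as the call begins (left out, the last holds). The fingers move at their own pace and stop on an object; "newtons" is the grip in N (left out, the last holds). Time passes only in rows, so rows that repeat a pose let the fingers close. It gives the time, the measured TCP pose, the force and the opening at its end, in the units of the state.
- get_state(): the state, without advancing time (a new reading comes with each control period).
- snapshot(name): name is "scene" or "side" or "wrist"; returns the picture (420x560x3 uint8, red, green, blue); there is no depth.
- camera_model(name): a dict with "mtx" (3x3 intrinsics, pixels), "k1" (the pictures are not rectified: a ray, as slopes to the right and down, at radius r is drawn at 1 + k1 r^2 times it, then the intrinsics apply), "extrinsics" (4x4, takes a point from camera to world coordinates); the wrist camera has in their place "T_tool_cam" (4x4, takes a point from camera to tool coordinates, whose origin is the TCP and whose axes are the flange's). Camera axes: x right, y up, looking along -z (the intrinsics and any distortion apply to the point x, -y, -z); pixel columns grow to the right and rows downward; lengths in m; the calibration is good to about 2 mm. A picture is of the moment at which its call begins: read the wrist's pose just before it. camera_model takes no time and is no camera call.
- workorder.finish_job(): hands the job in, once; it reports no verdict.
Trained networks look in the newest picture that a camera, given by its name, has taken for a name from the list of things; names that differ only in an ending like _2 or _b are one class to them, and where a whole thing is asked for, a point or a joint stands for the part that bears it (a point fixed in the world has none). Each returns a list of dicts, best first, with "p" (0 to 1); they miss things now and then, are a little off and sometimes report something else, mostly with a low value. They report only what shows in the picture. A call takes as long as a camera call.
- boxes_of(thing, camera): "rect" ([left, top, right, bottom] in pixels, round what is visible of it).
- mark_of(thing, camera): "pixel" ([row, column] in pixels: a listed point, or the origin of a listed thing).
The state is a dict: "clock": time; "q": joint angles; "qd": joint speeds; "joint_torque": joint torques, N m; "tool_pos": TCP position; "eef_rot": TCP orientation; "contact_force": force on the tool from outside, world axes, zero at the start; "moment": the same for the moment, N m; "opening": opening from 0.0 (shut) to 1.0 (fully open).
Only numpy, scipy, OpenCV 4.12 (cv2) and the standard library are available. Lean on these libraries where they do the work, as an engineer would, in place of code of your own. Each camera call takes 0.05 s, during which the arm holds its last target.

## Task

Two iron pans sit on the griddle, each held by a hold-down clamp, and the clamp with the flat wing handle is still loose. Turn that wing handle clockwise (seen from above) until the clamp's foot touches the pan rim, then an eighth of a turn (45 degrees) more and not beyond, and let go. Leave the clamp with the round knob as it is.

Things in the scene. Friction and masses are not known exactly. Their poses are not given: they have to be found in the camera images.
- wing_grip (a point): Steel wing handle: upright flat bar 48 mm long, 13 thick, 32 tall on a 26 mm round hub; pinch it across its thickness from above. Point: on its vertical turning axis, 14 mm below the bar's top, 178 mm above the work surface; the hub's top is 18 mm below it, the clamp's arm lower still. x runs along the bar (ends alike), y across, z up; it turns with the handle, height constant.
- wing_screw (a joint): Turn of the wing handle, rad, growing clockwise from above. 0: rubber foot just touches the pan rim, bar in line with the clamp's arm. Negative: foot still clear (4 mm per rad); starts 0.25 to 0.6 rad short. Positive: turned past touching. The soft tip squashes, so the turning torque, about 0.1 N m, hardly changes: go by the angle; it stays where it is left.
- wing_clamp: Dark steel clamp carrying the wing handle, fixed on the far ledge of the griddle (steel box 260 x 400 mm, two pans) at either pan. Origin on the screw axis at pan-rim height, 78 mm below the grip point; its 20 mm wide arm runs from the screw along +x to a post 46 mm away; z up. Griddle place and yaw vary; the two clamps may be swapped.
- round_screw (a joint): Turn in rad, growing clockwise, of the round fluted knob (46 mm across, 28 mm tall) on the other, alike clamp, 190 mm from the wing handle along the griddle. That clamp is already tight; the knob starts at 0 and is to be left alone.

How it is judged:
At the end, for the whole second after the job is handed in: The wing handle is at rest 45 degrees clockwise past the point where the foot touches the pan rim, to within 12 degrees (joint 0.575 to 0.995 rad) (value of joint wing_screw between 0.575 and 0.995 rad and velocity of joint wing_screw between -0.05 and 0.05 rad/s).
It fails at once if the clamp is overtightened: the wing handle more than 66 degrees past touching (value of joint wing_screw above 1.15 rad).
It fails at once if the round knob of the other clamp is turned by more than 11 degrees (value of joint round_screw above 0.2 rad or value of joint round_screw below -0.2 rad).
It also fails if it takes over 32 s, if anything falls off the work surface, if the arm or the gripper's body presses on something with over 40 N, if the wrist force passes 120 N, or if a joint passes its speed limit or range.

## Working session

There is one attempt and no reset: what is moved stays moved. The work goes in short steps, Python scripts to look and compute and a tool call to move; the robot and the scene stay as the last step left them, time stands still between calls to the robot, and variables do not carry over. Pictures are saved under pics/ and viewed, and the job is handed in when it is done.

Besides the shell and the picture viewer there is one more tool, called after "Request:" as name([rows], argument=value, ...), one row to a line, values as JSON. jog_arm: Moves the arm, as the interface text tells. Scaled input: -1 to 1 covers 75 cm each way for a shift and 2 rad each way for a turn. Its arguments: {"type":"object","properties":{"rows":{"type":"array"},"gripper":{"type":"number"},"newtons":{"type":"number"}},"required":["rows"]}

```bash
mkdir -p pics; ls; cat > h.py <<'E'
import numpy as np, cv2
from plant import get_state, snapshot, camera_model, workorder, boxes_of, mark_of, r
from scipy.spatial.transform import Rotation as R
def ray(name,row,col,st=None):
    m=camera_model(name); K=np.array(m['mtx'])
    d=np.array([m['k1'],0,0,0,0],float)
    x,y=cv2.undistortPoints(np.array([[[col,row]]],float),K,d)[0,0]
    if 'extrinsics' in m: T=np.array(m['extrinsics'])
    else:
        T=np.eye(4); T[:3,:3]=R.from_quat(st['eef_rot']).as_matrix(); T[:3,3]=st['tool_pos']
        T=T@np.array(m['T_tool_cam'])
    v=T[:3,:3]@np.array([x,-y,-1]); return T[:3,3],v/np.linalg.norm(v)
def atz(name,row,col,z,st=None):
    o,v=ray(name,row,col,st); return o+v*(z-o[2])/v[2]
def proj(name,P,st=None):
    m=camera_model(name);K=np.array(m['mtx'])
    if 'extrinsics' in m: T=np.array(m['extrinsics'])
    else:
        T=np.eye(4); T[:3,:3]=R.from_quat(st['eef_rot']).as_matrix(); T[:3,3]=st['tool_pos']
        T=T@np.array(m['T_tool_cam'])
    p=np.linalg.inv(T)@np.append(P,1); x,y=p[0]/-p[2],-p[1]/-p[2]; s=1+m['k1']*(x*x+y*y)
    u=K@np.array([x*s,y*s,1]); return u[1],u[0]
def save(img,fn): cv2.imwrite(fn,cv2.cvtColor(img,cv2.COLOR_RGB2BGR))
E
python3 - <<'E'
from h import *
st=get_state(); print(st); print(r.finger_overhang)
for c in ('scene','side','wrist'):
    save(snapshot(c),f'pics/{c}0.png')
    for t in ('wing_grip','wing_clamp'):
        print(c,t,mark_of(t,c)[:3],boxes_of(t,c)[:2])
    print(camera_model(c))
print(get_state()['clock'])
E
```

```text
pics
{'clock': 0.0, 'q': array([ 0.03378274,  0.69000099, -0.19450233,  1.56633545,  0.15733966,
        0.90249956, -0.21509713]), 'qd': array([-0.00134354, -0.00162178,  0.00019317,  0.00113578, -0.00013848,
       -0.00037449, -0.00038514]), 'joint_torque': array([ 3.38560185e-04, -5.27571630e+01, -1.26686912e+00, -1.53434461e+01,
       -5.26333472e-02,  6.56995355e-03,  1.65937727e-04]), 'tool_pos': array([ 6.24410648e-01, -5.15608917e-05,  2.59901386e-01]), 'eef_rot': array([ 7.07064373e-01,  7.07148583e-01, -7.10917335e-04, -5.90449238e-04]), 'contact_force': array([-0.14877672, -0.33853987, -0.32197711]), 'moment': array([ 0.01599354, -0.06492567,  0.05705358]), 'opening': 0.9999193970271835}
0.022
scene wing_grip [{'pixel': [223.8, 272.6], 'p': 0.66}] [{'rect': [256.3, 211.1, 289.9, 238.1], 'p': 0.55}]
scene wing_clamp [{'pixel': [255.1, 274.8], 'p': 0.98}] [{'rect': [252.8, 208.6, 308.6, 292.2], 'p': 0.77}]
{'mtx': array([[410.39102398,   0.        , 283.22766291],
       [  0.        , 410.39102398, 204.00631579],
       [  0.        ,   0.        ,   1.        ]]), 'k1': 
[... 966 characters left out ...]
[207.4, 215.4, 283.2, 272.3], 'p': 0.9}]
wrist wing_clamp [{'pixel': [215.1, 256.9], 'p': 0.79}] [{'rect': [212.5, 188.5, 329.3, 268.0], 'p': 0.97}]
{'mtx': array([[343.48607846,   0.        , 278.03267124],
       [  0.        , 343.48607846, 213.99601962],
       [  0.        ,   0.        ,   1.        ]]), 'k1': 0.018652138181452296, 'T_tool_cam': array([[-1.13978787e-05,  9.55004437e-01,  2.96591513e-01,
         7.66668480e-02],
       [ 9.99999958e-01, -7.46467931e-05,  2.78787130e-04,
         1.49644367e-04],
       [ 2.88382552e-04,  2.96591504e-01, -9.55004396e-01,
        -1.24928593e-01],
       [ 0.00000000e+00,  0.00000000e+00,  0.00000000e+00,
         1.00000000e+00]])}
0.75
```

```bash
python3 - <<'E'
from h import *
st=get_state()
for n,px in (('scene',(223.8,272.6)),('side',(218.3,286)),('wrist',(245.3,247.9))): print(n,atz(n,*px,.178,st))
for n,px in (('scene',(255.1,274.8)),('side',(254.3,282.3)),('wrist',(215.1,256.9))): print(n,atz(n,*px,.1,st))
E
python3 -c "
import cv2
i=cv2.imread('pics/wrist0.png');cv2.imwrite('pics/wrist0c.png',cv2.resize(i[140:310,150:390],None,fx=3.3,fy=3.3))"
```

```text
scene [ 0.6119659  -0.01453682  0.178     ]
side [ 0.60905739 -0.00658545  0.178     ]
wrist [ 0.60549988 -0.00917269  0.178     ]
scene [ 0.60863571 -0.00744596  0.1       ]
side [ 0.603465   -0.01493545  0.1       ]
wrist [ 0.60669393 -0.01305243  0.1       ]
```

View pics/scene0.png

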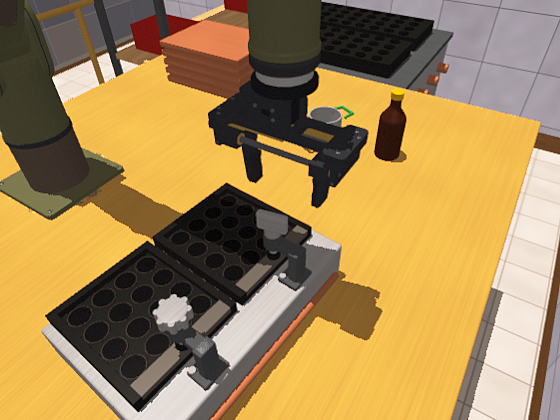

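View pics/side0.png

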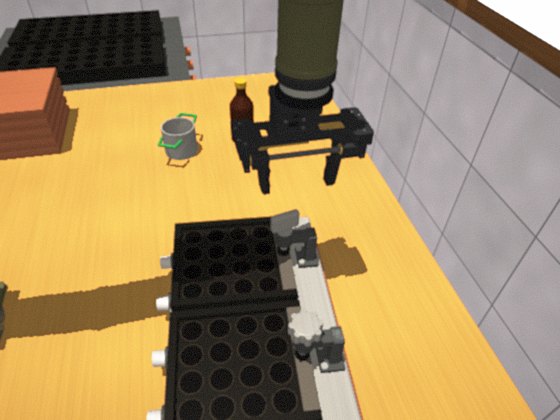

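View pics/wrist0.png

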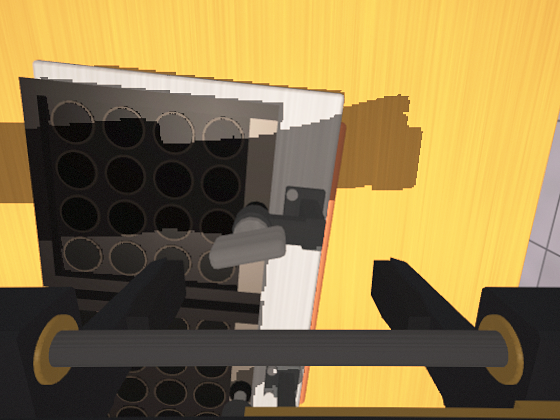

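```bash
sleep 1
```

```text
(no output)
```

View pics/wrist0c.png

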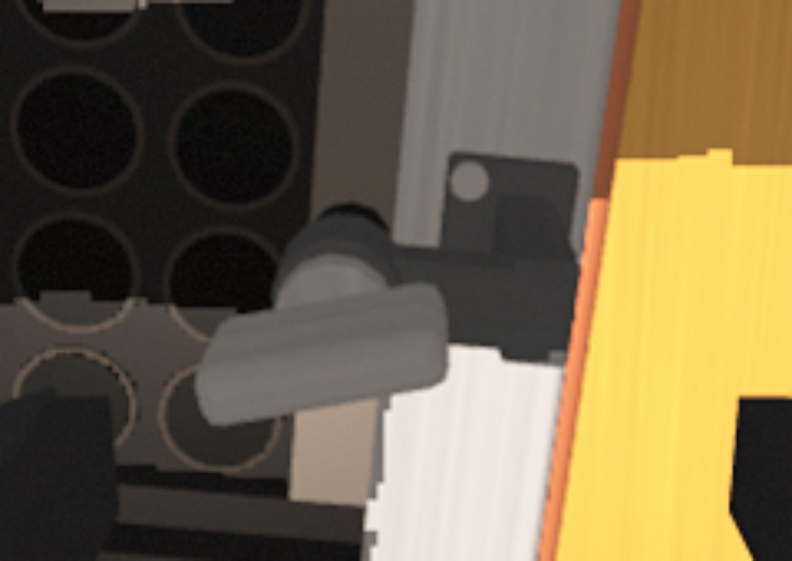

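The wrist view shows the wing bar at about (248,247), rising to the right. The clamp arm runs right to a post at about (310,225), and the round knob is at the bottom. Next I'll measure the line directions. Horizontal lines give their direction whatever their height.

```bash
python3 - <<'E'
from h import *
st=get_state()
im=cv2.imread('pics/wrist0.png'); g=cv2.cvtColor(im,cv2.COLOR_BGR2GRAY)
L=cv2.createLineSegmentDetector().detect(g)[0][:,0]
out=cv2.resize(im,None,fx=1.4,fy=1.4)
for i,(a,b,c,d) in enumerate(L):
    if np.hypot(a-c,b-d)<22 or max(b,d)>405: continue
    if min(a,c)<20 or max(a,c)>350: continue
    p,q=atz('wrist',b,a,.19,st),atz('wrist',d,c,.19,st); v=q-p
    ang=np.degrees(np.arctan2(v[1],v[0])); ang=(ang+90)%180-90
    print(i,np.round([a,b,c,d]),round(ang,1),round(np.hypot(*v[:2]),4))
E
```

```text
17 [260. 291. 261. 324.] -89.9 0.0251
18 [263. 394. 266. 367.] 84.3 0.0237
21 [ 40.  77. 168.  91.] -5.4 0.0663
23 [221. 138. 257. 137.] 2.0 0.0202
24 [325. 222. 321. 248.] 84.5 0.0173
27 [336. 188. 315. 327.] 84.4 0.0946
36 [238. 100. 261. 100.] 0.1 0.0121
41 [325. 192. 325. 221.] -88.2 0.0177
46 [239. 264. 237. 291.] 84.1 0.0186
53 [308.  88. 341.  90.] -3.0 0.0174
61 [343.  95.  34.  61.] -5.6 0.1621
63 [278. 120. 251. 118.] -5.6 0.0151
64 [ 73.  63. 117.  65.] -1.9 0.0225
78 [196. 140. 219. 140.] -0.1 0.0132
86 [163. 143. 192. 143.] 0.9 0.0161
94 [ 35. 342.  32. 369.] 73.4 0.0231
95 [264. 365. 233. 365.] 0.2 0.0215
98 [309. 326. 320. 255.] 84.1 0.0516
101 [ 46. 322.  36. 343.] 57.3 0.0185
107 [141. 234. 118. 233.] -1.6 0.0135
109 [309. 368. 304. 401.] 84.5 0.0283
111 [287. 185. 323. 189.] -5.9 0.0213
113 [282. 213. 285. 187.] 84.9 0.016
114 [214. 269. 237. 264.] 11.6 0.0147
115 [276. 134. 268. 212.] 84.0 0.0454
120 [37. 59. 72. 63.] -5.6 0.0177
136 [ 57. 383.  72. 367.] 46.4 0.0184
139 [198. 281. 234. 285.] -5.4 0.023
145 [119. 236.  62. 236.] 0.3 0.0345
146 [197. 366. 229. 366.] -0.0 0.0223
150 [ 72. 270. 112. 274.] -5.7 0.0247
151 [248. 139. 243. 208.] 84.1 0.0402
152 [158. 366. 183. 366.] -0.4 0.0171
158 [263. 260. 241. 264.] 11.0 0.0145
168 [ 72. 366. 141. 366.] -0.3 0.0467
189 [ 40. 126.  36.  96.] 84.5 0.0156
203 [261. 288. 263. 262.] 84.9 0.0185
215 [184. 329.  79. 330.] 0.3 0.0691
222 [226. 329. 199. 329.] 0.0 0.0174
226 [235. 290. 186. 286.] -5.8 0.0312
227 [184. 298. 257. 304.] -5.7 0.0468
231 [ 55. 274.  51. 242.] 84.2 0.022
232 [129. 281.  56. 275.] -5.8 0.0454
233 [ 65. 287. 118. 292.] -6.6 0.0327
237 [346. 126. 337. 186.] 84.3 0.0341
239 [108. 300.  77. 298.] -5.4 0.0197
240 [256. 313. 181. 307.] -5.8 0.0489
245 [324. 254. 331. 202.] 84.5 0.0339
248 [ 38. 362.  43. 339.] 69.0 0.0194
300 [329. 197. 340. 118.] 84.4 0.0447
```

```bash
python3 - <<'E'
from h import *
st=get_state()
im=cv2.imread('pics/wrist0.png')
g=cv2.GaussianBlur(cv2.cvtColor(im,cv2.COLOR_BGR2GRAY).astype(np.float32),(0,0),.8)
for px in ((254.5,248.5),): print(atz('wrist',*px,.192,st))
def bar(x,y,th,z):
    c,s=np.cos(th),np.sin(th)
    return [proj('wrist',[x+c*a-s*b,y+s*a+c*b,z],st) for a,b in ((-.024,-.0065),(.024,-.0065),(.024,.0065),(-.024,.0065))]
def draw(x,y,th,fn):
    f=4;r0,c0=170,180
    o=cv2.resize(im[r0:r0+140,c0:c0+180],None,fx=f,fy=f,interpolation=cv2.INTER_CUBIC)
    for z,col in ((.192,(0,255,0)),(.160,(0,0,255))):
        p=np.array([[(c-c0+.5)*f,(r-r0+.5)*f] for r,c in bar(x,y,th,z)]).astype(int)
        cv2.polylines(o,[p],True,col,1)
    a=np.array([[(c-c0+.5)*f,(r-r0+.5)*f] for r,c in [proj('wrist',[x+d*np.cos(-.0995),y+d*np.sin(-.0995),.14],st) for d in (0,.046)]]).astype(int)
    cv2.polylines(o,[a],False,(255,255,0),1)
    cv2.imwrite(fn,o)
draw(.606,-.0095,np.radians(11.3),'pics/fit1.png')
E
```

```text
[ 0.60703667 -0.00945736  0.192     ]
```

View pics/fit1.png

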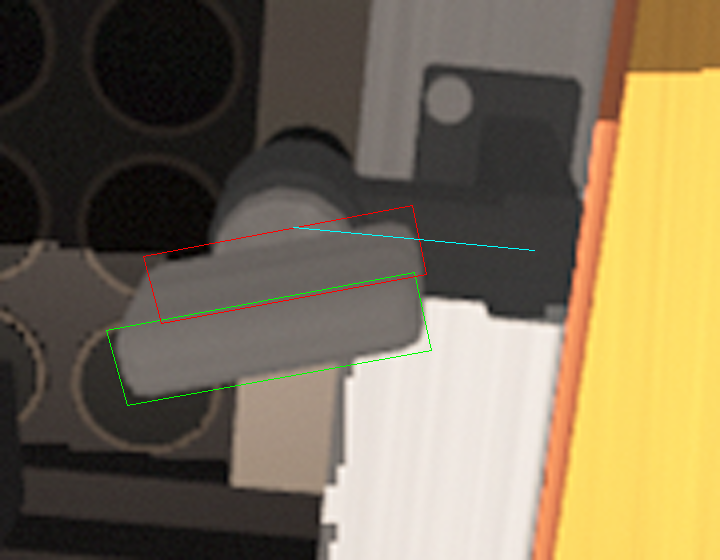

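The model bar fits the picture to about 1 mm, at 11° with the arm at −5.7°. That leaves about 17° (0.29 rad) to touching, inside the stated 0.25–0.6. Next I hover above it with the jaws across the bar.

Request:
jog_arm([
  [[-0.0117,-0.0245,0.0],-0.881],
  [[-0.0117,-0.0245,0.0],-0.881],
  [[-0.0117,-0.0245,0.0],-0.881],
  [[-0.0117,-0.0245,0.0],-0.881],
  [[-0.0117,-0.0245,0.0],-0.881],
  [[-0.0117,-0.0245,0.0],-0.881],
  [[-0.0117,-0.0245,0.0],-0.881],
  [[-0.0117,-0.0245,0.0],-0.881],
  [[-0.0117,-0.0245,0.0],-0.881],
  [[-0.0117,-0.0245,0.0],-0.881],
  [[-0.0117,-0.0245,0.0],-0.881],
  [[-0.0117,-0.0245,0.0],-0.881],
  [[-0.0117,-0.0245,0.0],-0.881],
  [[-0.0117,-0.0245,0.0],-0.881],
  [[-0.0117,-0.0245,0.02],-0.881],
  [[-0.0117,-0.0245,0.0467],-0.881],
  [[-0.0117,-0.0245,0.0467],-0.881],
  [[-0.0117,-0.0245,0.0467],-0.881],
], gripper=60, newtons=30)

```text
clock: 2.25
tool_pos: [0.6061, -0.0091, 0.2251]
eef_rot: [-0.095, 0.995, -0.0, -0.001]
contact_force: [-0.0, 0.2, -0.4]
opening: 0.684
```

```bash
python3 - <<'E'
from h import *
st=get_state(); im=snapshot('wrist'); save(im,'pics/w1.png')
M=R.from_quat(st['eef_rot']).as_matrix(); print(st['tool_pos'],np.degrees(np.arctan2(M[1,1],M[0,1])),M[:,2],st['q'],st['contact_force'],st['clock'])
p=mark_of('wing_grip','wrist'); print(p)
for a in p[:2]: print(atz('wrist',*a['pixel'],.178,st))
def bar(x,y,th,z):
    c,s=np.cos(th),np.sin(th)
    return [proj('wrist',[x+c*a-s*b,y+s*a+c*b,z],st) for a,b in ((-.024,-.0065),(.024,-.0065),(.024,.0065),(-.024,.0065))]
for z,col in ((.192,(0,255,0)),(.160,(255,0,0))):
    P=np.array([[c,r] for r,c in bar(.606,-.0088,np.radians(11),z)]).astype(int); cv2.polylines(im,[P],True,col,1)
save(im,'pics/w1f.png')
E
```

```text
[ 0.60607814 -0.00909245  0.22510128] 100.94386537143637 [-2.12208648e-03 -4.04190032e-04 -9.99997667e-01] [ 0.30408612  0.77750157 -0.66893755  1.64548632  0.57511574  0.9268387
  1.18065641] [-0.01505274  0.16041791 -0.36418913] 2.25
[{'pixel': [253.2, 276.3], 'p': 0.89}]
[ 0.60530475 -0.01019677  0.178     ]
```

View pics/w1f.png

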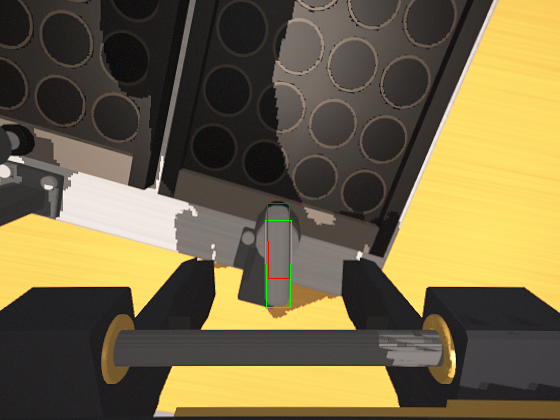

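The overlay matches the bar: it is vertical in the image at column 278, midway between the fingers. I'll descend and close.

Request:
jog_arm([
  [[0,0,0.013],0],
  [[0,0,0.026],0],
  [[0,0,0.039],0],
  [[0,0,0.052],0],
  [[0,0,0.052],0],
  [[0,0,0.052],0],
])

```text
clock: 2.85
tool_pos: [0.6061, -0.0088, 0.1857]
eef_rot: [-0.096, 0.995, 0.0, -0.001]
contact_force: [0.5, 0.4, -0.4]
opening: 0.678
```

Request:
jog_arm([
  [[0,0,0],0],
  [[0,0,0],0],
  [[0,0,0],0],
  [[0,0,0],0],
  [[0,0,0],0],
  [[0,0,0],0],
  [[0,0,0],0],
  [[0,0,0],0],
  [[0,0,0],0],
  [[0,0,0],0],
], gripper=0, newtons=25)

```text
clock: 3.68
tool_pos: [0.6068, -0.0096, 0.1868]
eef_rot: [-0.095, 0.995, -0.001, 0.0]
contact_force: [0.6, -2.5, 1.7]
opening: 0.146
```

```bash
python3 - <<'E'
from h import *
st=get_state(); im=snapshot('wrist'); save(im,'pics/w2.png')
M=R.from_quat(st['eef_rot']).as_matrix(); print(st['tool_pos'],np.degrees(np.arctan2(M[1,1],M[0,1])),st['contact_force'],st['moment'],st['opening']*88.1,st['clock'])
E
```

```text
[ 0.60684001 -0.00958537  0.18682706] 100.91820555424665 [ 0.63852871 -2.5273696   1.74467653] [-0.35463265 -0.12424533  0.01133999] 12.829796278900515 3.6833
```

View pics/w2.png

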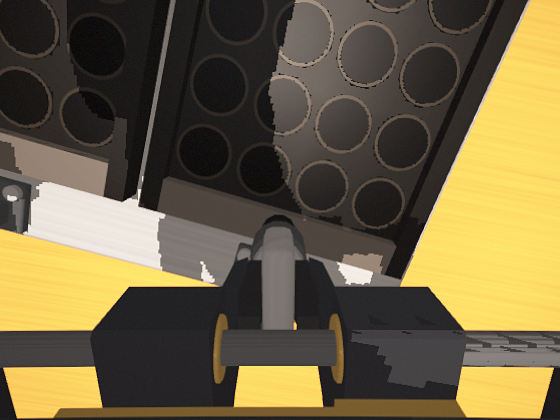

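Gripped: the opening is 12.8 mm (13 expected) and the side force is 2.5 N. Next is a turn of 61.6° (0.5375 units), done in two parts.

Request:
jog_arm([
  [[0,0,0],0.03],
  [[0,0,0],0.06],
  [[0,0,0],0.09],
  [[0,0,0],0.12],
  [[0,0,0],0.15],
  [[0,0,0],0.18],
  [[0,0,0],0.21],
  [[0,0,0],0.24],
  [[0,0,0],0.27],
  [[0,0,0],0.3],
  [[0,0,0],0.3],
  [[0,0,0],0.3],
])

```text
clock: 4.73
tool_pos: [0.6068, -0.0102, 0.1868]
eef_rot: [0.203, 0.979, -0.001, 0.0]
contact_force: [-0.2, -4.6, 2.1]
opening: 0.145
```

```bash
python3 - <<'E'
from h import *
st=get_state(); im=snapshot('wrist'); save(im,'pics/w3.png')
M=R.from_quat(st['eef_rot']).as_matrix(); print(st['tool_pos'],np.degrees(np.arctan2(M[1,1],M[0,1])),st['contact_force'],st['moment'],st['opening']*88.1,st['clock'])
E
```

```text
[ 0.6067688  -0.01019761  0.18681294] 66.58877022284986 [-0.22481162 -4.58343631  2.09765248] [-0.97965547 -0.15511801 -0.07640247] 12.79610580230322 4.7333
```

View pics/w3.png

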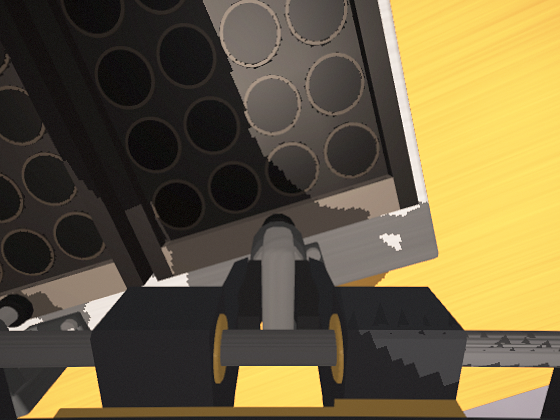

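The bar is turning with the jaws, with no slip visible. 27.3° (0.238 units) remain.

Request:
jog_arm([
  [[0,0,0],0.03],
  [[0,0,0],0.06],
  [[0,0,0],0.09],
  [[0,0,0],0.12],
  [[0,0,0],0.15],
  [[0,0,0],0.18],
  [[0,0,0],0.21],
  [[0,0,0],0.238],
  [[0,0,0],0.238],
  [[0,0,0],0.238],
  [[0,0,0],0.238],
])

```text
clock: 5.7
tool_pos: [0.6065, -0.0106, 0.1868]
eef_rot: [0.428, 0.904, -0.001, 0.0]
contact_force: [-0.7, -6.8, 2.9]
opening: 0.142
```

Request:
jog_arm([
  [[0,0,0],0],
  [[0,0,0],0],
  [[0,0,0],0],
  [[0,0,0],0],
  [[0,0,0],0],
  [[0,0,0],0],
], gripper=40)

```text
clock: 6.2
tool_pos: [0.6066, -0.0082, 0.1867]
eef_rot: [0.428, 0.904, 0.0, -0.0]
contact_force: [0.3, -0.2, 0.1]
opening: 0.453
```

Request:
jog_arm([
  [[0,0,-0.015],0],
  [[0,0,-0.035],0],
  [[0,0,-0.06],0],
  [[0,0,-0.09],0],
  [[0,0,-0.1],0],
  [[0,0,-0.1],0],
  [[0,0,-0.1],0],
])

```text
clock: 6.78
tool_pos: [0.6066, -0.0088, 0.2618]
eef_rot: [0.428, 0.904, 0.0, 0.0]
contact_force: [-0.5, 0.1, -0.4]
opening: 0.45
```

```bash
python3 - <<'E'
from h import *
st=get_state(); im=snapshot('wrist'); save(im,'pics/w4.png'); save(snapshot('scene'),'pics/s4.png')
M=R.from_quat(st['eef_rot']).as_matrix(); print(st['tool_pos'],np.degrees(np.arctan2(M[1,1],M[0,1])),st['contact_force'],st['opening']*88.1,st['clock'])
g=cv2.cvtColor(im,cv2.COLOR_RGB2GRAY)
L=cv2.createLineSegmentDetector().detect(g)[0][:,0]
for i,(a,b,c,d) in enumerate(L):
    l=np.hypot(a-c,b-d)
    if l<15 or max(b,d)>330: continue
    if l<60 and (min(a,c)<230 or max(a,c)>330): continue
    v=atz('wrist',d,c,.19,st)-atz('wrist',b,a,.19,st)
    ang=np.degrees(np.arctan2(v[1],v[0])); ang=(ang+90)%180-90
    print(i,np.round([a,b,c,d]),round(ang,1),round(np.hypot(*v[:2]),4))
def bar(x,y,th,z):
    c,s=np.cos(th),np.sin(th)
    return [proj('wrist',[x+c*a-s*b,y+s*a+c*b,z],st) for a,b in ((-.024,-.0065),(.024,-.0065),(.024,.0065),(-.024,.0065))]
for z,col in ((.192,(0,255,0)),(.160,(255,0,0))):
    P=np.array([[c,r] for r,c in bar(.606,-.0098,np.radians(-50.7),z)]).astype(int); cv2.polylines(im,[P],True,col,1)
save(im,'pics/w4f.png')
E
```

```text
[ 0.60656365 -0.00883488  0.26182369] 39.302797926186614 [-0.53571067  0.12582958 -0.42195678] 39.674867972749354 6.7833
0 [235. 262. 236. 297.] -50.8 0.0248
7 [320. 293. 321. 267.] -51.0 0.0186
10 [ 28. 115. 114.   0.] 84.2 0.0775
17 [226. 329. 329. 329.] 39.3 0.0692
19 [388. 286. 481. 286.] 39.5 0.0585
20 [298. 254. 286. 242.] -6.0 0.0115
22 [243.  -0. 363. 134.] -5.7 0.0922
24 [313. 272. 301. 262.] -5.0 0.0106
32 [248. 244. 235. 257.] 86.0 0.0122
36 [286. 246. 285. 269.] -51.2 0.0162
41 [266. 271. 265. 238.] -50.1 0.022
44 [134.  21. 205.  81.] 0.2 0.0439
61 [267. 136. 282. 148.] -0.3 0.0109
92 [297. 211. 310. 198.] 85.6 0.0111
102 [500. 299. 559. 248.] -89.7 0.0457
112 [293. 232. 294. 216.] -54.7 0.0105
118 [287. 208. 285. 193.] -42.7 0.0092
120 [222.   1. 334. 123.] -5.7 0.0836
121 [289.  77. 275.  64.] -1.9 0.0099
126 [405. 163. 261.   0.] -5.7 0.1146
127 [301. 156. 226. 230.] 84.2 0.0632
132 [274.  61. 263.  49.] -6.8 0.0079
136 [205. 250. 116. 173.] -5.6 0.0681
148 [262.  49. 251.  37.] -6.0 0.0081
158 [ 38. 124. 202. 264.] -5.7 0.1194
162 [287. 106. 303. 102.] 52.3 0.009
165 [247.  97. 243.  79.] -39.8 0.0091
167 [266.   0. 408. 161.] -5.7 0.1132
169 [279. 123. 286. 106.] -74.8 0.0095
203 [282.  92. 272. 103.] 88.3 0.0079
216 [196. 272.  22. 126.] -5.7 0.1254
235 [311. 103. 290.  79.] -6.2 0.0168
318 [231. 321. 283. 274.] 84.4 0.0485
372 [255. 214. 260. 199.] -70.5 0.0098
```

View pics/w4f.png

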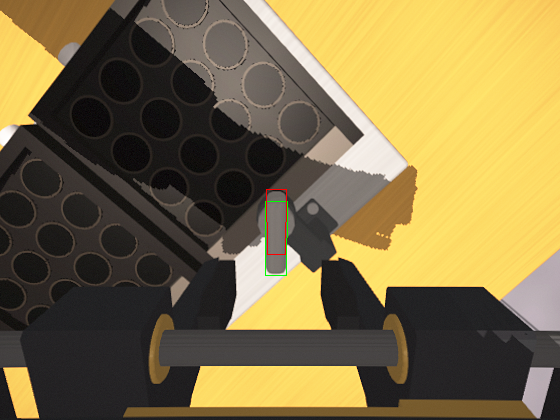

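View pics/s4.png

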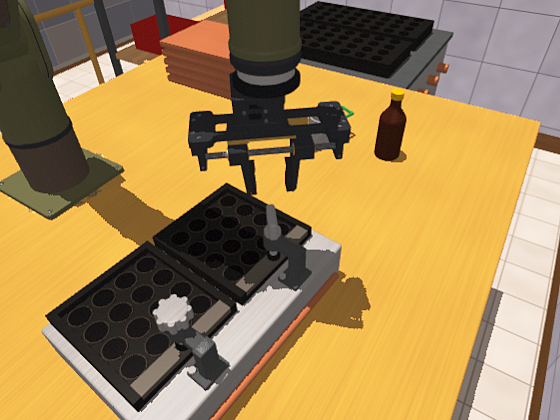

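The released bar sits at column 276, with its edges at −50.1° and −51.2°. The griddle and arm direction is −5.7°, so the bar is 45° past touching. The round knob looks unchanged.

```bash
python3 -c "
from plant import *
from plant import workorder
print(workorder.finish_job())"
```

```text
the job is handed in; nothing more can be done
None
```

I gripped the wing handle across its thickness and turned it 61.6° clockwise, then let go, lifted clear and handed the job in. The turn was about 17° to touching plus the 45° asked for.

**Final angle:** after release, the wrist picture shows the bar's edges at −50.1° and −51.2°, and the clamp arm's direction at −5.7°. That puts the handle 45° past touching, about 0.785 rad, within about 1°. The arm's direction was taken from the griddle and pan edges, not from the clamp arm itself.

**Forces and time:** the job took about 7 s of the 32 s allowed. Side force on the tool reached about 7 N while turning, from a slight off-centre grip, and was near zero after release.

**Other clamp:** the arm never came near the round knob, and it looks the same in the scene picture before and after.

**Checks that disagreed:** the first position estimates for the handle differed by up to 8 mm between cameras. I used the wrist camera's, and the overlay and the 12.8 mm grip opening (13 mm expected) confirmed it. No check failed.

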